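# Lay out the morning set on the vanity top

## Robot

A 6-joint arm with a two-finger parallel gripper is mounted at the origin on the work surface. World frame = base frame: x ahead of the robot, y to its left, z up, the work surface at z = 0. Lengths are in m, angles in degrees, forces in N, time in s.
With the tool pointing down it reaches from about 0.35 to 1 m from the base axis. Payload 7.1 kg.
Tool frame: the origin (TCP) lies at the very end of the fingers, on their centre line; the grasp point (between the pads) lies 19 mm behind it; z points along the fingers, y is the direction in which the jaws open and shut (so a half turn about z gives the same grasp; the last joint's range is limited). The gripper opens to 85 mm and grips with 20 to 120 N. Pads are 22 mm wide; open, the fingers measure 114 mm over their backs; the gripper's body (76 mm by 85 mm) begins 54 mm behind the grasp point. The pads swing forward as they close: fully open they stand 13 mm farther back than shut.
Start: joints at [-66.635, 24.242, 93.386, -0, 62.372, -1.089], TCP at [0.259, -0.569, 0.231] pointing down, gripper open.
Joint ranges: [-172.04, 172.04], [-51.8, 120.97], [4.93, 147.93], [-75.15, 255.16], [6.16, 154.13], [-145.62, 145.62]. Speed limits (degrees/s): [136.94, 136.94, 172.46, 180, 180, 180].

## Interface

Orientations are given as [roll, pitch, yaw] about the fixed x, y, z axes, in that order (R = Rz(yaw) Ry(pitch) Rx(roll)).
In Python, from cell import * gives the robot as it stands.
- The arm moves only by the tool send_rows, never from a script. Its argument "commands" is a list that holds one entry, the list of rows, each a list of 7 numbers: the shift along the tool's x, y, z in m, then the turn, a rotation vector about the tool's x, y, z in degrees, then the opening, from 0 (shut) to 1 (fully open). A call has 1 to 12 rows; each row shifts and turns the commanded pose from where the row before left it, along the tool's axes as they then stand; what a row does not reach is not made up. A row lasts 1/12 s, in which the tool goes at most 41.7 mm and 7.16 degrees, less where a joint would pass 70% of its speed; a pose out of reach is approached as far as the arm can. A call is refused whole if a number of a shift passes 0.0417 or a number of a turn 7.16, either way. A call with a gripper value outside its range is refused whole. The fingers move at their own pace and stop on an object; the grip force is fixed at half the most. Time passes only in rows, so rows that do not move let the fingers close. It gives the time, the measured TCP pose, the force and the opening at its end, in the units of the state.
- read_state(): the state, without advancing time (a new reading comes with each control period).
- read_camera(name): name is "side" or "top" or "wrist"; returns (picture, depth): 420x560x3 uint8, red, green, blue; 420x560 float32, m along the optical axis (not along the pixel's ray), 0 where there is no reading.
- camera_model(name): a dict with "mtx" (3x3 intrinsics, pixels), "pose" (4x4, takes a point from camera to world coordinates). Camera axes: x right, y up, looking along -z (the intrinsics and any distortion apply to the point x, -y, -z); pixel columns grow to the right and rows downward; lengths in m; the calibration is good to about 2 mm. A picture is of the moment at which its call begins: read the wrist's pose just before it. camera_model takes no time and is no camera call; for the wrist camera it gives the pose at the moment of the call.
- close_job(): hands the job in, once; it reports no verdict.
Trained networks look in the newest picture that a camera, given by its name, has taken for a name from the list of things; names that differ only in an ending like _2 or _b are one class to them, and where a whole thing is asked for, a point or a joint stands for the part that bears it (a point fixed in the world has none). Each returns a list of dicts, best first, with "score" (0 to 1); they miss things now and then, are a little off and sometimes report something else, mostly with a low value. They report only what shows in the picture. A call takes as long as a camera call.
- regions_of(camera, label): "pixels" (420x560 bool, what is visible of it) and "centre" ([column, row] in pixels, amid what is visible of it).
The state is a dict: "clock": time; "joints": joint angles; "joint_vel": joint speeds; "effort": joint torques, N m; "position": TCP position; "ee_rot": TCP orientation; "wrist_force": force on the tool from outside, world axes, zero at the start; "torque": the same for the moment, N m; "gripper_width": finger opening in m.
Only numpy, scipy, OpenCV 4.12 (cv2) and the standard library are available. Lean on these libraries where they do the work, as an engineer would, in place of code of your own. Each camera call takes 0.05 s, during which the arm holds its last target.

## Task

Lay out the morning set on the vanity, as you see it standing at the robot: put the steel pill box on the vanity top midway between the blue mug and the soap dish, and lay the nail clipper flat on the middle of its lid, lengthwise along the box. Lay the blue lens case flat in the middle of the white lens tray, lengthwise along the tray, and stand the amber dropper bottle on the vanity top behind the tray, centred on its far long edge with a gap of about 3 cm. Keep everything the right way up and do not shift the mug, the cream jar or the floss box.

Things in the scene. Friction and masses are not known exactly. Their poses are not given: they have to be found in the camera images.
- pillbox_c (a point): steel pill box with snap lid, a flat-topped rectangular box 60 (x, long) by 42 (y) by 22 mm high, about 90 g, starts on the vanity top; the point is its centre, 11 above its underside; x along its length, z up through the lid. Grasp it across the 42 mm width
- clipper_c (a point): aluminium nail clipper lying flat, lever folded, 62 long (x) by 13 wide (y, 14 at the dark jaw end +x) by 11 mm high, about 35 g, starts on the vanity top; the point is its centre, 5.5 above its underside; z up. Its final place is flat on the pill box's lid, centres in line, x along the box's x (either way round)
- lenscase_c (a point): blue contact lens case, two round wells side by side joined by a bridge 30 wide and 16 high, one cap blue and one white; 66 long (x) by 32 wide (y) by 20 mm high, about 30 g, starts on the vanity top; the point is its centre, 10 above its underside; z up. Grasp it across the bridge (30 mm, along its y)
- dropper_c (a point): amber dropper bottle with white cap, upright, 28 diameter, 68 mm high (amber part to 44 straight-sided, cap 19 diameter above 50), about 45 g, starts on the vanity top; the point is its centre, 34 above its foot; z up along its axis
- tray: white plastic lens tray, fixed, an open shallow tray 96 deep (x) by 140 long (y) by 9 mm high, walls and floor 3 thick (inner floor 3 above the vanity top); origin at the centre of its underside, y along its long side, +x points away from the robot to its far long edge (48 from the origin): behind the tray is +x
- soapdish_c (a point): white ceramic soap dish with a green soap bar, fixed, 70 deep (x) by 100 long (y) by 28 mm high with the soap; the point is the centre of its underside; its -x axis points to the mug, whose centre is 220 mm away (within 3 mm)
- mug: blue ceramic mug, 76 diameter, 85 mm high, handle on its side away from the soap dish (the handle is its +y side); loose, to be left where it is; origin at the centre of its underside. It stands nearer the robot than the soap dish, 220 centre to centre; the pill box belongs half-way, 110 from each
- creamjar: white cream jar with orange lid, 54 diameter, 42 mm high, loose, to be left where it is; origin at the centre of its underside
- flossbox: red floss box, 50 by 45 by 18 mm high, loose, to be left where it is; origin at the centre of its underside

How it is judged:
By the outcome, as a careful person would: the job done as asked, in the order asked, and still so for the second after the job is handed in, with the robot touching nothing.
It also fails if it takes over 109 s, if anything falls off the work surface, if the arm or the gripper's body presses on something with over 40 N, if the wrist force passes 120 N, or if a joint passes its speed limit or range.

## Working session

There is one attempt and no reset: what is moved stays moved. The work goes in short steps, Python scripts to look and compute and a tool call to move; the robot and the scene stay as the last step left them, time stands still between calls to the robot, and variables do not carry over. Pictures are saved under pics/ and viewed, and the job is handed in when it is done.

Besides the shell and the picture viewer there is one more tool, called as name(argument=value, ...) on one line, values as JSON. send_rows: Moves the arm, as the interface text tells. Its arguments: {"type":"object","properties":{"commands":{"type":"array","items":{"type":"array","items":{"type":"array","items":{"type":"number"}}}}},"required":["commands"]}

```bash
ls; mkdir -p pics
python3 - <<'E'
from cell import *
import cv2
s=read_state(); print(s)
for n in ["top","side","wrist"]:
    p,d=read_camera(n); cv2.imwrite(f"pics/{n}0.png",p[:,:,::-1]); m=camera_model(n); print(n,m["mtx"],m["pose"].round(3) if hasattr(m["pose"],'round') else m["pose"])
E
```

```text
pics
{'clock': 0.0, 'joints': array([-6.66345214e+01,  2.42844623e+01,  9.34328689e+01,  8.67157402e-04,
        6.23722390e+01, -1.08844168e+00]), 'joint_vel': array([ 0.04115898, -0.00627722, -0.01478826, -0.04708778, -0.05986132,
        0.10924394]), 'effort': array([-1.52870722e-03, -5.57379341e+01, -2.81740952e+01, -3.59629587e-05,
        7.35788955e-03,  2.40131840e-05]), 'position': array([ 0.25853277, -0.56840734,  0.2305355 ]), 'ee_rot': array([-1.79910460e+02, -2.46896838e-03,  2.44535156e+01]), 'wrist_force': array([0.0836825 , 0.32871919, 0.38799724]), 'torque': array([-0.01491001,  0.03658903,  0.01561321]), 'gripper_width': 0.08522176385161843}
top [[392.25349249   0.         272.51539549]
 [  0.         392.25349249 210.2842326 ]
 [  0.           0.           1.        ]] [[-0.008  0.991 -0.134  0.403]
 [-1.    -0.006  0.015  0.021]
 [ 0.014  0.134  0.991  1.03 ]
 [ 0.     0.     0.     1.   ]]
side [[461.63147692   0.         279.15460448]
 [  0.         461.63147692 214.39580546]
 [  0.           0.           1.        ]] [[-0.907  0.284 -0.311  0.2  ]
 [-0.421 -0.601  0.679  0.784]
 [ 0.007  0.747  0.665  0.819]
 [ 0.     0.     0.     1.   ]]
wrist [[308.99918887   0.         284.41884156]
 [  0.         308.99918887 203.86461863]
 [  0.           0.           1.        ]] [[ 0.414  0.872  0.261  0.324]
 [-0.91   0.397  0.116 -0.538]
 [-0.003 -0.286  0.958  0.373]
 [ 0.     0.     0.     1.   ]]
```

View pics/top0.png

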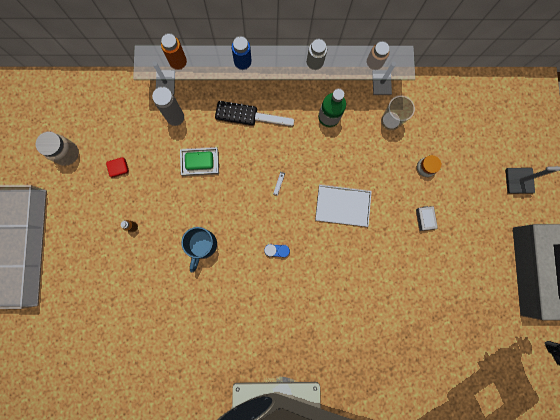

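View pics/side0.png

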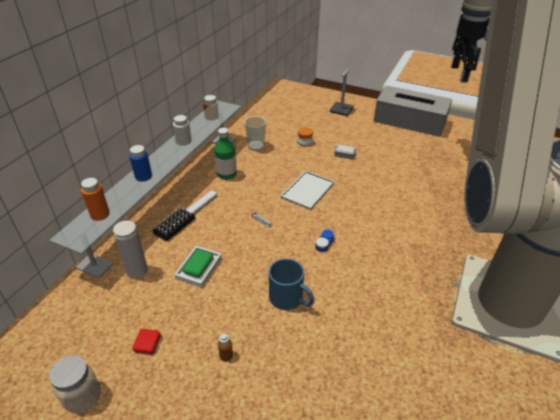

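View pics/wrist0.png

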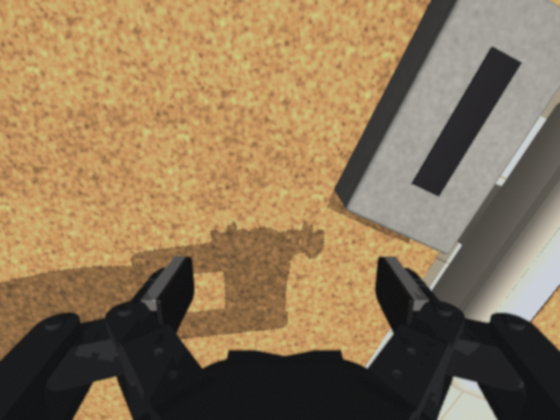

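```bash
cat > h.py <<'E'
from cell import *
import cv2, numpy as np
def world(cam,d,model=None):
    m=model or camera_model(cam); K=m["mtx"]; P=np.array(m["pose"])
    v,u=np.mgrid[0:420,0:560]
    x=(u-K[0,2])/K[0,0]*d; y=(v-K[1,2])/K[1,1]*d
    pc=np.stack([x,-y,-d,np.ones_like(d)],-1)
    return (pc@P.T)[...,:3]
def onplane(cam,uv,z,model=None):
    m=model or camera_model(cam); K=m["mtx"]; P=np.array(m["pose"])
    uv=np.atleast_2d(uv).astype(float)
    r=np.stack([(uv[:,0]-K[0,2])/K[0,0],-(uv[:,1]-K[1,2])/K[1,1],-np.ones(len(uv))],-1)@P[:3,:3].T
    return P[:3,3]+r*((z-P[2,3])/r[:,2])[:,None]
def proj(cam,p,model=None):
    m=model or camera_model(cam); K=m["mtx"]; P=np.array(m["pose"])
    q=(np.atleast_2d(p)-P[:3,3])@P[:3,:3]
    return np.stack([K[0,0]*q[:,0]/-q[:,2]+K[0,2],K[1,1]*-q[:,1]/-q[:,2]+K[1,2]],-1)
def measure(cam,label,ztop,W,zmin=None,n=2):
    out=[]
    for r in regions_of(cam,label)[:n]:
        px=r["pixels"]; 
        w=W[px]; ok=np.isfinite(w).all(1)
        zs=w[:,2]; 
        top=px&(np.abs(W[...,2]-ztop)<0.006)
        line=f"{label} sc {r['score']:.2f} c {np.round(r['centre'],1)} n {px.sum()} z5-95 {np.percentile(zs,[5,50,95]).round(4)}"
        if top.sum()>8:
            v,u=np.nonzero(top)
            pts=onplane(cam,np.stack([u,v],-1),ztop)[:,:2]
            (c,s,a)=cv2.minAreaRect((pts*1000).astype(np.float32))
            line+=f" rect c {np.round(c,1)} size {np.round(s,1)} ang {a:.1f} med {np.round(pts.mean(0)*1000,1)}"
        print(line)
E
python3 - <<'E'
from h import *
Z={'pillbox_c':.022,'clipper_c':.011,'lenscase_c':.02,'dropper_c':.068,'tray':.003,'soapdish_c':.028,'mug':.085,'creamjar':.042,'flossbox':.018}
p,d=read_camera("top"); W=world("top",d)
print(W[300,100],W[300,400],W[150,250])
for k,z in Z.items(): measure("top",k,z,W)
print(read_state()['clock'])
E
```

```text
[ 0.31299535  0.44874885 -0.00252798] [ 0.30598959 -0.32342933 -0.00255096] [ 0.70729585  0.06466037 -0.00124503]
pillbox_c sc 0.92 c [429.1 215.4] n 393 z5-95 [0.0116 0.0206 0.0241] rect c [ 516.2 -396. ] size [59.4 43.3] ang 6.7 med [ 515.6 -396.8]
pillbox_c sc 0.45 c [197.6 161.5] n 973 z5-95 [0.0047 0.0192 0.0287] rect c [671.9 199.1] size [68.6 97.3] ang 1.9 med [672.3 198.7]
clipper_c sc 0.61 c [278.7 179.2] n 111 z5-95 [0.0023 0.0087 0.0124] rect c [614.1 -12. ] size [11.8 60.6] ang 71.4 med [614.4 -11.8]
lenscase_c sc 0.63 c [275.8 251.1] n 290 z5-95 [0.0081 0.018  0.0216] rect c [435.9  -4.3] size [64.  29.3] ang 85.5 med [435.6  -4.5]
dropper_c sc 0.58 c [130.7 226.1] n 141 z5-95 [0.0111 0.0448 0.067 ] rect c [501.  371.5] size [12.1  9.8] ang 89.6 med [500.9 371.4]
tray sc 0.97 c [342.  203.4] n 1906 z5-95 [-0.001   0.0022  0.0079] rect c [ 553.6 -182.3] size [141.5  97.2] ang 82.6 med [ 553.7 -182.9]
soapdish_c sc 0.66 c [199.6 158.4] n 1010 z5-95 [0.0044 0.0183 0.0286] rect c [671.5 198. ] size [45.5 70.6] ang 1.3 med [672.3 199.3]
mug sc 0.77 c [196.9 246.3] n 1055 z5-95 [-0.0001  0.0152  0.084 ] rect c [455.  189.2] size [74.3 71.9] ang 89.6 med [454.8 188.7]
creamjar sc 0.53 c [196.  244.2] n 926 z5-95 [0.0017 0.0204 0.084 ] rect c [445.  184.2] size [89.5 72.4] ang 21.0 med [453.4 201.4]
creamjar sc 0.48 c [428.9 217.7] n 408 z5-95 [0.0049 0.0206 0.024 ]
flossbox sc 0.83 c [116.4 171. ] n 328 z5-95 [0.0089 0.0159 0.019 ] rect c [657.2 414.9] size [44.2 48.4] ang 16.2 med [657.9 415.3]
0.65
```

send_rows(commands=[[[0, 0, 0, 0, 0, 5.9, 1], [0, 0, 0, 0, 0, 5.9, 1], [0, 0, 0, 0, 0, 5.9, 1], [0.0345, -0.0176, 0.01, 0, 0, 0, 1], [0.0345, -0.0176, 0.01, 0, 0, 0, 1], [0.0345, -0.0176, 0.01, 0, 0, 0, 1], [0.0345, -0.0176, 0.01, 0, 0, 0, 1], [0.0345, -0.0176, 0.01, 0, 0, 0, 1], [0.0345, -0.0176, 0.01, 0, 0, 0, 1], [0.0345, -0.0176, 0.01, 0, 0, 0, 1], [0.0345, -0.0176, 0.01, 0, 0, 0, 1], [0, 0, 0, 0, 0, 0, 1]]])

```text
clock: 1.65
position: [0.5207, -0.3922, 0.1494]
ee_rot: [-179.9, -0.0, 7.0]
wrist_force: [-0.2, 0.3, 0.3]
gripper_width: 0.0851
```

```bash
cat >> h.py <<'E'
def wmeas(name,label,z,tol=.006,sel=None):
    M=camera_model("wrist"); s=read_state()
    p,d=read_camera("wrist"); cv2.imwrite(f"pics/{name}.png",p[:,:,::-1]); W=world("wrist",d,M)
    print('tcp',s['position'].round(4),'rot',s['ee_rot'].round(2),'clk',round(s['clock'],2),'w',round(s['gripper_width'],4))
    for r in regions_of("wrist",label)[:2]:
        px=r["pixels"]; zs=W[px][:,2]
        top=px&(np.abs(W[...,2]-z)<tol)
        line=f"{label} sc {r['score']:.2f} c {np.round(r['centre'],1)} n {px.sum()} z {np.percentile(zs,[5,50,95]).round(4)}"
        if top.sum()>8:
            v,u=np.nonzero(top); pts=W[v,u,:2]
            c,sz,a=cv2.minAreaRect((pts*1000).astype(np.float32))
            line+=f" rect {np.round(c,1)} size {np.round(sz,1)} ang {a:.1f} mean {np.round(pts.mean(0)*1000,1)} ztop {np.median(W[v,u,2]):.4f}"
        print(line)
    return p,d,W,M
def togo(tx,ty,yaw=None):
    s=read_state(); a=np.radians(s['ee_rot'][2]); d=np.array([tx,ty])-s['position'][:2]
    c,si=np.cos(a),np.sin(a)
    print('togo tool x,y:',round(c*d[0]+si*d[1],4),round(si*d[0]-c*d[1],4),'z',s['position'][2].round(4), 'turnz', None if yaw is None else round(s['ee_rot'][2]-yaw,2))
E
python3 - <<'E'
from h import *
wmeas("w1","pillbox_c",.022)
E
```

```text
tcp [ 0.5207 -0.3922  0.1494] rot [-1.7989e+02 -2.0000e-02  7.0200e+00] clk 1.65 w 0.0851
pillbox_c sc 0.95 c [291.5 194.3] n 3031 z [0.0167 0.0221 0.0233] rect [ 519.  -397.8] size [60.9 42.1] ang 7.6 mean [ 519.8 -397.7] ztop 0.0221
pillbox_c sc 0.49 c [ 69.4 127.2] n 15111 z [0.0019 0.0032 0.0091]
```

View pics/w1.png

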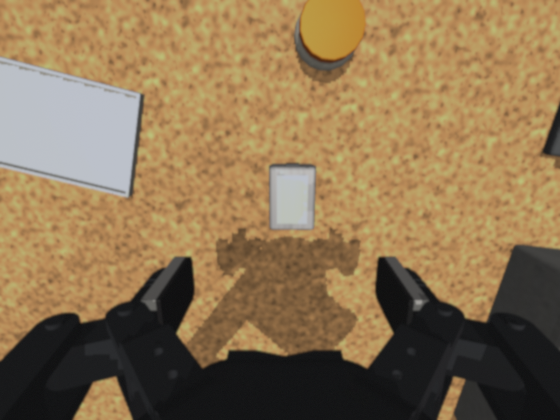

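Run:
```python
from h import *
togo(.5192,-.3978,7.6)
```

```text
togo tool x,y: 0.0016 0.0028 z 0.1506 turnz -0.67
```

Run:
```python
from h import *
for i in range(5):
    M=camera_model("wrist")["pose"]; s=read_state(); print(s['position'].round(4),s['ee_rot'].round(2),s['joints'].round(2),np.array(M)[:3,3].round(4)); 
    read_camera("wrist")
```

```text
[ 0.5172 -0.3953  0.1506] [-1.7996e+02  5.0000e-02  6.9300e+00] [-3.843e+01  3.177e+01  9.290e+01 -1.000e-02  5.540e+01  4.465e+01] [ 0.5889 -0.3861  0.2932]
[ 0.5164 -0.3963  0.1511] [-1.7999e+02  3.0000e-02  6.8300e+00] [-3.854e+01  3.171e+01  9.292e+01 -2.000e-02  5.540e+01  4.464e+01] [ 0.588  -0.3872  0.2936]
[ 0.5158 -0.397   0.1514] [1.7999e+02 2.0000e-02 6.7500e+00] [-3.862e+01  3.168e+01  9.293e+01 -2.000e-02  5.540e+01  4.464e+01] [ 0.5875 -0.3879  0.294 ]
[ 0.5155 -0.3974  0.1517] [179.98   0.     6.7 ] [-3.867e+01  3.166e+01  9.293e+01 -2.000e-02  5.540e+01  4.464e+01] [ 0.5871 -0.3884  0.2943]
[ 0.5154 -0.3977  0.1518] [ 1.7997e+02 -1.0000e-02  6.6600e+00] [-3.870e+01  3.165e+01  9.293e+01 -1.000e-02  5.540e+01  4.465e+01] [ 0.587  -0.3887  0.2944]
```

Run:
```python
from h import *
wmeas("w2","pillbox_c",.022)
wmeas("w3","pillbox_c",.022)
togo(.519,-.398,7.6)
```

```text
tcp [ 0.5154 -0.3977  0.1519] rot [ 1.7997e+02 -2.0000e-02  6.6500e+00] clk 2.0 w 0.0853
pillbox_c sc 0.82 c [284.3 189.3] n 3096 z [0.0169 0.022  0.0234] rect [ 518.2 -398.2] size [62.4 42.1] ang 6.6 mean [ 519.4 -398.1] ztop 0.0221
tcp [ 0.5155 -0.3976  0.1518] rot [ 1.7997e+02 -2.0000e-02  6.6500e+00] clk 2.1 w 0.0855
togo tool x,y: 0.0031 0.001 z 0.1517 turnz -0.92
```

send_rows(commands=[[[0.0033, 0.0005, 0.03, 0, 0, -0.4, 1], [0, 0, 0.035, 0, 0, 0, 1], [0, 0, 0.035, 0, 0, 0, 1], [0, 0, 0.03, 0, 0, 0, 1], [0, 0, 0.018, 0, 0, 0, 1], [0, 0, 0, 0, 0, 0, 1], [0, 0, 0, 0, 0, 0, 1], [0, 0, 0, 0, 0, 0, 0], [0, 0, 0, 0, 0, 0, 0], [0, 0, 0, 0, 0, 0, 0], [0, 0, 0, 0, 0, 0, 0], [0, 0, 0, 0, 0, 0, 0]]])

```text
clock: 3.2
position: [0.5206, -0.3976, 0.0053]
ee_rot: [179.9, -0.1, 7.2]
wrist_force: [-1.1, 0.2, 7.3]
gripper_width: 0.0406
```

Run:
```python
from h import *
s=read_state(); print(s['position'],s['gripper_width'],s['wrist_force'],s['clock'])
wmeas("w4","pillbox_c",.022)
```

```text
[ 0.52064344 -0.39760082  0.00525218] 0.04056556651910567 [-1.11352711  0.17060529  7.32543241] 3.2
tcp [ 0.5206 -0.3976  0.0053] rot [ 1.7987e+02 -1.2000e-01  7.1600e+00] clk 3.2 w 0.0406
pillbox_c sc 0.62 c [285.3 271.1] n 11165 z [0.0155 0.0221 0.0232] rect [ 518.7 -397.1] size [62.2 42. ] ang 7.3 mean [ 521.2 -396.8] ztop 0.0222
```

View pics/w4.png

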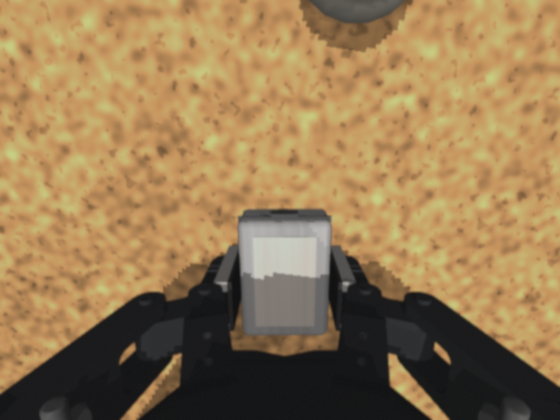

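send_rows(commands=[[[0, 0, -0.01, 0, 0, 0, 0], [0, 0, -0.036, 0, 0, 0, 0], [0, 0, -0.036, 0, 0, 0, 0], [0, 0, -0.036, 0, 0, 0, 0], [0.0078, -0.0388, -0.012, 0, 0, 0, 0], [0.0078, -0.0388, -0.012, 0, 0, 0, 0], [0.0078, -0.0388, 0, 0, 0, 0, 0], [0.0078, -0.0388, 0, 0, 0, 0, 0], [0.0078, -0.0388, 0, 0, 0, 0, 0], [0.0078, -0.0388, 0, 0, 0, 0, 0], [0.0078, -0.0388, 0, 0, 0, 0, 0], [0.0078, -0.0388, 0, 0, 0, 0, 0]]])

```text
clock: 4.3
position: [0.5426, -0.0791, 0.1462]
ee_rot: [180.0, -0.0, 7.1]
wrist_force: [1.1, -0.0, -0.9]
gripper_width: 0.0404
```

send_rows(commands=[[[0.0078, -0.0388, 0, 0, 0, 0, 0], [0.0078, -0.0388, 0, 0, 0, 0, 0], [0.0078, -0.0388, 0, 0, 0, 0, 0], [0.0078, -0.0388, 0, 0, 0, 0, 0], [0.0078, -0.0388, 0, 0, 0, 0, 0], [0.0078, -0.0388, 0, 0, 0, 0, 0], [0.0078, -0.0388, 0, 0, 0, 0, 0], [0, 0, 0, 0, 0, 0, 0], [0, 0, 0, 0, 0, 0, 0], [0, 0, 0, 0, 0, 0, 0], [0, 0, 0, 0, 0, 0, 0]]])

```text
clock: 5.22
position: [0.5629, 0.1943, 0.1455]
ee_rot: [180.0, 0.0, 7.1]
wrist_force: [0.9, -0.8, -0.8]
gripper_width: 0.0408
```

Run:
```python
from h import *
read_camera("wrist")
wmeas("w5","soapdish_c",.028,.02)
p,d,W,M=wmeas("w6","mug",.085)
measure("wrist","mug",.085,W);
```

```text
tcp [0.563  0.1941 0.1455] rot [1.7999e+02 2.0000e-02 7.0700e+00] clk 5.27 w 0.0409
soapdish_c sc 0.90 c [296.9  58.7] n 11695 z [0.0073 0.0214 0.0287] rect [673.5 201.2] size [ 70.4 100.4] ang 3.0 mean [674.1 201.7] ztop 0.0256
tcp [0.5632 0.194  0.1455] rot [1.7999e+02 1.0000e-02 7.0500e+00] clk 5.37 w 0.0406
mug sc 0.88 c [270.7 337.2] n 1725 z [0.0336 0.0516 0.0858] rect [465.8 190. ] size [34.9 71.1] ang 7.2 mean [467.4 192.1] ztop 0.0849
mug sc 0.88 c [270.7 337.2] n 1725 z5-95 [0.0336 0.0516 0.0858] rect c [470.  190.9] size [32.6 71. ] ang 7.1 med [468.1 192.5]
```

View pics/w6.png

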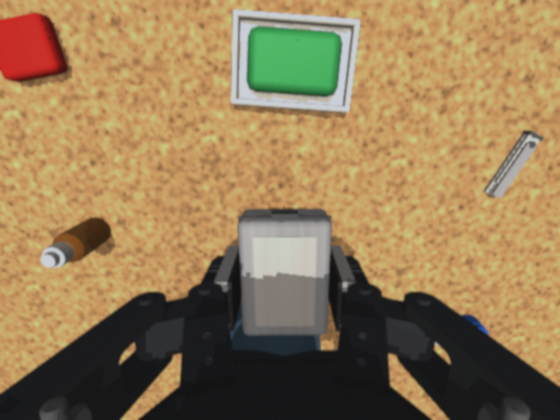

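Run:
```python
from h import *
s=read_state()
p,d,W,M=wmeas("w7","pillbox_c",s['position'][2]+.017,.004)
print(np.percentile(W[240:320,255:315,2],[5,50,95]))
togo(.5635,.195,3)
```

```text
tcp [0.5633 0.1945 0.1454] rot [180.     0.     7.08] clk 5.52 w 0.0406
pillbox_c sc 0.68 c [284.6 273.3] n 11167 z [0.1555 0.1622 0.1633] rect [561.2 194.8] size [61.9 42.1] ang 7.2 mean [563.2 195.1] ztop 0.1623
[0.16163338 0.16256036 0.16348951]
togo tool x,y: 0.0002 -0.0002 z 0.1454 turnz 4.11
```

send_rows(commands=[[[0.0015, 0, 0, 0, 0, 4.1, 0], [0, 0, 0.035, 0, 0, 0, 0], [0, 0, 0.035, 0, 0, 0, 0], [0, 0, 0.035, 0, 0, 0, 0], [0, 0, 0.02, 0, 0, 0, 0], [0, 0, 0.01, 0, 0, 0, 0], [0, 0, 0.005, 0, 0, 0, 0], [0, 0, 0, 0, 0, 0, 0], [0, 0, 0, 0, 0, 0, 0], [0, 0, 0, 0, 0, 0, 0]]])

```text
clock: 6.45
position: [0.5657, 0.1958, 0.0064]
ee_rot: [-180.0, -0.1, 3.0]
wrist_force: [0.4, -0.6, -1.6]
gripper_width: 0.0406
```

Run:
```python
from h import *
s=read_state(); print(s['position'],s['ee_rot'],s['gripper_width'],s['wrist_force'],s['clock'])
wmeas("w8","pillbox_c",.022)
```

```text
[0.56574943 0.19577675 0.0064117 ] [-1.79965825e+02 -1.21263833e-01  3.04802525e+00] 0.0405944403253042 [ 0.35749333 -0.58773426 -1.59778921] 6.45
tcp [0.5657 0.1958 0.0064] rot [-1.7997e+02 -1.2000e-01  3.0500e+00] clk 6.45 w 0.0406
pillbox_c sc 0.70 c [285.2 270.9] n 11186 z [0.0164 0.0232 0.0243] rect [563.7 196.1] size [62.4 42.3] ang 3.4 mean [566.6 196.4] ztop 0.0233
```

send_rows(commands=[[[-0.0005, 0.001, 0.001, 0, 0, 0, 0], [0, 0, 0, 0, 0, 0, 0], [0, 0, 0, 0, 0, 0, 0], [0, 0, 0, 0, 0, 0, 0.75], [0, 0, 0, 0, 0, 0, 0.75], [0, 0, 0, 0, 0, 0, 0.75], [0, 0, 0, 0, 0, 0, 0.75], [0, 0, -0.02, 0, 0, 0, 0.8], [0, 0, -0.041, 0, 0, 0, 1], [0, 0, -0.041, 0, 0, 0, 1], [0, 0, -0.041, 0, 0, 0, 1], [0, 0, -0.01, 0, 0, 0, 1]]])

```text
clock: 7.55
position: [0.5675, 0.1955, 0.1637]
ee_rot: [-179.9, -0.5, 3.1]
wrist_force: [0.8, 0.8, 1.6]
gripper_width: 0.0857
```

Run:
```python
from h import *
for i in range(5): read_camera("wrist")
wmeas("w9","pillbox_c",.022)
wmeas("w10","soapdish_c",.028,.02)
wmeas("w10b","clipper_c",.011)
togo(.6141,-.012,-18.6)
```

```text
tcp [0.5631 0.1941 0.1558] rot [1.7996e+02 1.4000e-01 3.0500e+00] clk 7.8 w 0.0855
pillbox_c sc 0.68 c [284.  191.7] n 2953 z [0.0176 0.022  0.0234] rect [563.1 195.5] size [61.1 42. ] ang 3.2 mean [563.9 195.5] ztop 0.0220
tcp [0.563  0.194  0.1553] rot [179.95   0.2    3.05] clk 7.9 w 0.086
soapdish_c sc 0.57 c [284.2  61.1] n 10802 z [0.0073 0.0218 0.0286] rect [673.5 201.3] size [ 69.1 100. ] ang 3.0 mean [674.5 201.7] ztop 0.0256
tcp [0.5634 0.1942 0.1556] rot [1.7996e+02 1.7000e-01 3.0600e+00] clk 8.0 w 0.0856
clipper_c sc 0.74 c [504.5 145.5] n 1362 z [0.0011 0.0087 0.0116] rect [614.5 -10.5] size [14.1 62.3] ang 73.8 mean [616.7  -9.6] ztop 0.0100
togo tool x,y: 0.0393 0.2087 z 0.1562 turnz 21.65
```

View pics/w10.png

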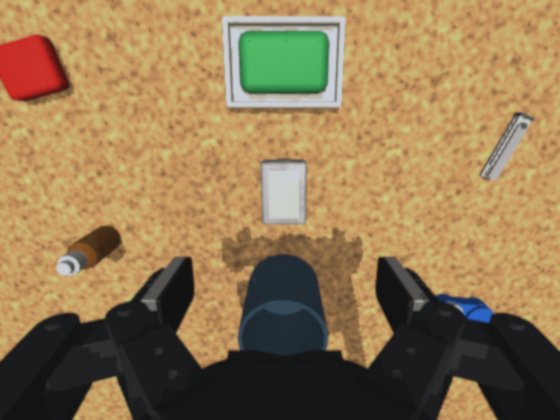

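send_rows(commands=[[[0.0067, 0.0345, 0, 0, 0, 0, 1], [0.0067, 0.0345, 0, 0, 0, 0, 1], [0.0067, 0.0345, 0, 0, 0, 0, 1], [0.0067, 0.0345, 0, 0, 0, 0, 0.8], [0.0067, 0.0345, 0, 0, 0, 0, 0.5], [0.0067, 0.0345, 0, 0, 0, 0, 0.5], [0, 0, 0.01, 0, 0, 6.7, 0.5], [0, 0, 0.02, 0, 0, 6.7, 0.5], [0, 0, 0.02, 0, 0, 6.7, 0.5], [0, 0, 0, 0, 0, 0, 0.5], [0, 0, 0, 0, 0, 0, 0.5], [0, 0, 0, 0, 0, 0, 0.5]]])

```text
clock: 9.1
position: [0.6158, -0.01, 0.1078]
ee_rot: [-180.0, -0.0, -16.8]
wrist_force: [0.7, 0.1, 0.0]
gripper_width: 0.043
```

Run:
```python
from h import *
for i in range(4): read_camera("wrist")
wmeas("w11","clipper_c",.011,.004)
p,d,W,M=wmeas("w12","clipper_c",.011,.004)
togo(.6145,-.0105,-17)
```

```text
tcp [ 0.6161 -0.0099  0.1085] rot [-1.7997e+02 -1.0000e-01 -1.6950e+01] clk 9.3 w 0.0424
clipper_c sc 0.55 c [286.7 204.5] n 1123 z [0.0035 0.0105 0.0119] rect [614.5 -10.9] size [12.1 62.1] ang 71.8 mean [616.3 -11.4] ztop 0.0107
tcp [ 0.6159 -0.01    0.1082] rot [-1.7998e+02 -8.0000e-02 -1.6990e+01] clk 9.4 w 0.0425
clipper_c sc 0.56 c [286.8 199.2] n 1136 z [0.0035 0.0104 0.0119] rect [614.1 -11.4] size [13.5 62.4] ang 72.7 mean [616.7 -11.5] ztop 0.0106
togo tool x,y: -0.001 0.0008 z 0.1078 turnz -0.01
```

View pics/w12.png

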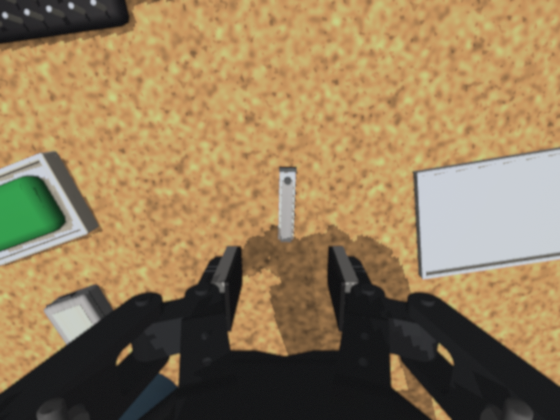

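send_rows(commands=[[[-0.0011, 0.0016, 0.01, 0, 0, 0.8, 0.5], [0, 0, 0.035, 0, 0, 0, 0.5], [0, 0, 0.035, 0, 0, 0, 0.5], [0, 0, 0.0165, 0, 0, 0, 0.5], [0, 0, 0.008, 0, 0, 0, 0.5], [0, 0, 0, 0, 0, 0, 0.5], [0, 0, 0, 0, 0, 0, 0.5], [0, 0, 0, 0, 0, 0, 0], [0, 0, 0, 0, 0, 0, 0], [0, 0, 0, 0, 0, 0, 0], [0, 0, 0, 0, 0, 0, 0], [0, 0, 0, 0, 0, 0, 0]]])

```text
clock: 10.5
position: [0.6151, -0.0113, 0.0045]
ee_rot: [-180.0, -0.1, -17.8]
wrist_force: [-0.4, 0.1, 6.4]
gripper_width: 0.0108
```

Run:
```python
from h import *
s=read_state(); print(s['wrist_force'],s['clock'])
wmeas("w13","clipper_c",.011,.004)
togo(.5634,.1955,3.1)
```

```text
[-0.42623899  0.06324594  6.36389865] 10.5
tcp [ 0.6151 -0.0113  0.0045] rot [-1.7996e+02 -1.5000e-01 -1.7840e+01] clk 10.5 w 0.0108
clipper_c sc 0.69 c [284.3 255.1] n 2946 z [0.0036 0.0106 0.0119] rect [614.7 -10.8] size [13.7 62.3] ang 71.9 mean [617.7 -11.9] ztop 0.0107
togo tool x,y: -0.1126 -0.181 z 0.0045 turnz -20.95
```

View pics/w13.png

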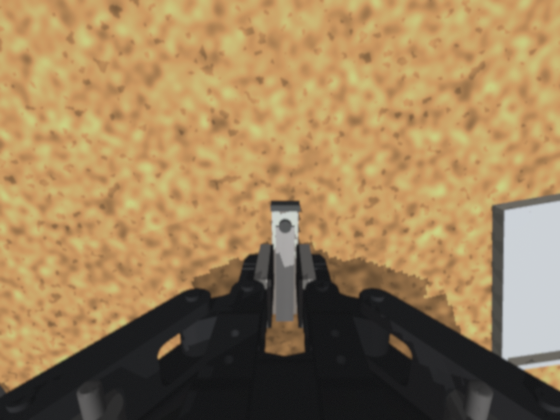

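send_rows(commands=[[[0, 0, -0.02, 0, 0, 0, 0], [0, 0, -0.04, 0, 0, 0, 0], [0, 0, -0.03, 0, 0, 0, 0], [-0.0188, -0.0302, 0, 0, 0, 0, 0], [-0.0188, -0.0302, 0, 0, 0, 0, 0], [-0.0188, -0.0302, 0, 0, 0, 0, 0], [-0.0188, -0.0302, 0, 0, 0, 0, 0], [-0.0188, -0.0302, 0, 0, 0, 0, 0], [-0.0188, -0.0302, 0, 0, 0, 0, 0], [0, 0, 0, 0, 0, -7, 0], [0, 0, 0, 0, 0, -7, 0], [0, 0, 0, 0, 0, -7, 0]]])

```text
clock: 11.6
position: [0.562, 0.1969, 0.0936]
ee_rot: [-180.0, -0.1, 3.6]
wrist_force: [-0.4, -0.1, -0.1]
gripper_width: 0.0109
```

Run:
```python
from h import *
for i in range(5): read_camera("wrist")
s=read_state()
wmeas("w14","pillbox_c",.022,.004)
wmeas("w15","clipper_c",s['position'][2]+.007,.004)
togo(.5634,.1955,3.1)
```

```text
tcp [0.5622 0.1956 0.0932] rot [-1.7999e+02 -3.0000e-02  2.9300e+00] clk 11.85 w 0.0106
pillbox_c sc 0.86 c [288.9 195. ] n 2889 z [0.0171 0.0219 0.0232] rect [565.3 195.6] size [57.3 42.2] ang 1.9 mean [571.2 195.4] ztop 0.0220
tcp [0.5622 0.1955 0.093 ] rot [-1.7999e+02 -2.0000e-02  3.0000e+00] clk 11.95 w 0.0107
clipper_c sc 0.66 c [284.3 253.7] n 2936 z [0.0917 0.099  0.1003] rect [561.7 196.3] size [62.3 13.7] ang 2.5 mean [563.6 196.1] ztop 0.0993
togo tool x,y: 0.0013 0.0001 z 0.0929 turnz -0.05
```

View pics/w15.png

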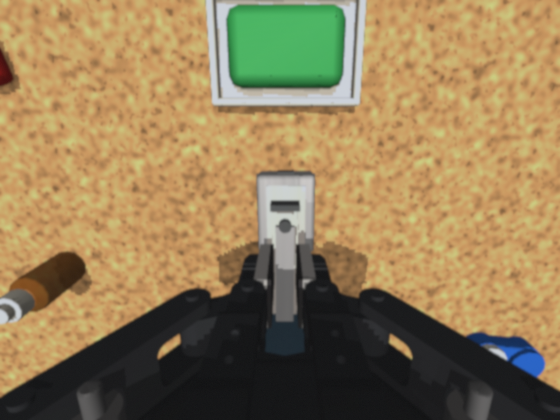

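send_rows(commands=[[[0.0016, 0.0007, 0.03, 0, 0, 0, 0], [0, 0, 0.02, 0, 0, 0, 0], [0, 0, 0.01, 0, 0, 0, 0], [0, 0, 0.005, 0, 0, 0, 0], [0, 0, 0, 0, 0, 0, 0], [0, 0, 0, 0, 0, 0, 0], [0, 0, 0, 0, 0, 0, 0]]])

```text
clock: 12.63
position: [0.5643, 0.1953, 0.0285]
ee_rot: [-180.0, -0.1, 3.1]
wrist_force: [-0.7, -0.5, -0.3]
gripper_width: 0.0106
```

Run:
```python
from h import *
s=read_state(); print(s['wrist_force'])
wmeas("w16","pillbox_c",.022,.003)
wmeas("w17","clipper_c",s['position'][2]+.007,.004)
```

```text
[-0.70331261 -0.47115369 -0.26750452]
tcp [0.5643 0.1953 0.0285] rot [-1.7998e+02 -7.0000e-02  3.1400e+00] clk 12.63 w 0.0106
pillbox_c sc 0.62 c [301.2 225.4] n 2939 z [0.0101 0.0218 0.0231] rect [579.1 196.4] size [30.9 41.9] ang 3.5 mean [579.8 196.2] ztop 0.0220
tcp [0.5642 0.1953 0.0285] rot [-1.7998e+02 -7.0000e-02  3.1400e+00] clk 12.73 w 0.0109
clipper_c sc 0.85 c [285.2 256.7] n 2903 z [0.0277 0.0344 0.0357] rect [563.7 195.7] size [62.6 13.7] ang 3.5 mean [566.2 196. ] ztop 0.0347
```

View pics/w17.png

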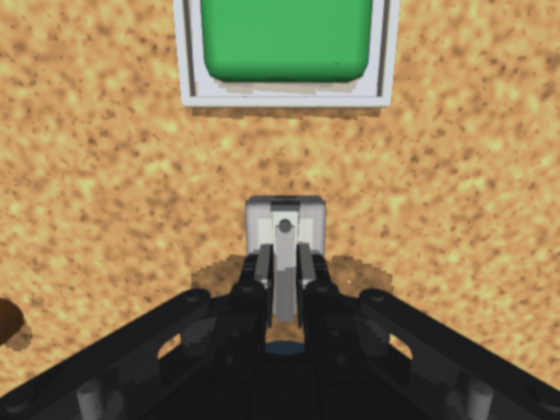

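send_rows(commands=[[[0, 0, 0.0017, 0, 0, 0, 0], [0, 0, 0, 0, 0, 0, 0], [0, 0, 0, 0, 0, 0, 0], [0, 0, 0, 0, 0, 0, 0.3], [0, 0, 0, 0, 0, 0, 0.35], [0, 0, 0, 0, 0, 0, 0.4], [0, 0, 0, 0, 0, 0, 0.4], [0, 0, -0.015, 0, 0, 0, 0.4], [0, 0, -0.04, 0, 0, 0, 0.4], [0, 0, -0.04, 0, 0, 0, 0.4], [0, 0, -0.03, 0, 0, 0, 0.4], [0, 0, 0, 0, 0, 0, 0.6]]])

```text
clock: 13.83
position: [0.5675, 0.1964, 0.1576]
ee_rot: [-179.8, -0.6, 3.2]
wrist_force: [0.6, 0.6, 1.0]
gripper_width: 0.045
```

Run:
```python
from h import *
for i in range(5): read_camera("wrist")
wmeas("w18","pillbox_c",.022,.003)
wmeas("w19","clipper_c",.033,.004)
togo(.4359,-.0043,85.5)
```

```text
tcp [0.5626 0.1948 0.1496] rot [1.7996e+02 1.5000e-01 3.1500e+00] clk 14.08 w 0.0511
pillbox_c sc 0.91 c [292.7 194. ] n 1891 z [0.02   0.022  0.0232] rect [562.  195.3] size [59.4 41.8] ang 3.0 mean [563.5 194.9] ztop 0.0221
tcp [0.5627 0.1948 0.1495] rot [1.7996e+02 1.7000e-01 3.1500e+00] clk 14.18 w 0.0516
clipper_c sc 0.74 c [483.7 310. ] n 587 z [0.004  0.0184 0.0209]
clipper_c sc 0.58 c [282.7 192.9] n 1055 z [0.0254 0.0324 0.034 ] rect [563.3 196.4] size [62.2 13.6] ang 2.0 mean [565.5 196. ] ztop 0.0327
togo tool x,y: -0.138 0.1919 z 0.1499 turnz -82.34
```

View pics/w19.png

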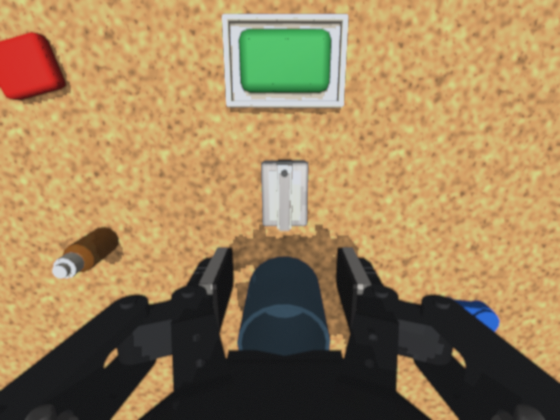

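send_rows(commands=[[[-0.023, 0.032, 0, 0, 0, 0, 0.7], [-0.023, 0.032, 0, 0, 0, 0, 0.7], [-0.023, 0.032, 0, 0, 0, 0, 0.7], [-0.023, 0.032, 0, 0, 0, 0, 0.7], [-0.023, 0.032, 0, 0, 0, 0, 0.7], [-0.023, 0.032, 0, 0, 0, 0, 0.7]]])

```text
clock: 14.78
position: [0.435, -0.0053, 0.1507]
ee_rot: [-180.0, 0.0, 3.2]
wrist_force: [0.7, -0.8, -0.1]
gripper_width: 0.0598
```

send_rows(commands=[[[0, 0, 0, 0, 0, -6.86, 0.7], [0, 0, 0, 0, 0, -6.86, 0.7], [0, 0, 0, 0, 0, -6.86, 0.7], [0, 0, 0, 0, 0, -6.86, 0.7], [0, 0, 0, 0, 0, -6.86, 0.7], [0, 0, 0, 0, 0, -6.86, 0.7], [0, 0, 0, 0, 0, -6.86, 0.7], [0, 0, 0, 0, 0, -6.86, 0.7], [0, 0, 0, 0, 0, -6.86, 0.7], [0, 0, 0, 0, 0, -6.86, 0.7], [0, 0, 0, 0, 0, -6.86, 0.7], [0, 0, 0.03, 0, 0, -6.86, 0.7]]])

```text
clock: 15.78
position: [0.4401, -0.0043, 0.124]
ee_rot: [179.5, -0.0, 85.8]
wrist_force: [1.4, -1.0, -0.4]
gripper_width: 0.0598
```

Run:
```python
from h import *
for i in range(5): read_camera("wrist")
wmeas("w20","lenscase_c",.02,.004)
wmeas("w21","lenscase_c",.02,.006)
togo(.4359,-.0043,85.5)
```

```text
tcp [ 0.4363 -0.0042  0.1213] rot [-179.94    0.     85.27] clk 16.03 w 0.0599
lenscase_c sc 0.81 c [283.9 196.6] n 2692 z [0.0111 0.0196 0.0209] rect [435.4  -2.9] size [64.7 29.6] ang 85.6 mean [435.4  -1.6] ztop 0.0198
tcp [ 0.437  -0.0042  0.1219] rot [179.94  -0.    85.35] clk 16.13 w 0.0593
lenscase_c sc 0.72 c [281.4 197.6] n 2596 z [0.014  0.0196 0.0209] rect [435.3  -2.5] size [63.7 31.5] ang 86.0 mean [435.4  -1.3] ztop 0.0197
togo tool x,y: -0.0002 -0.0011 z 0.1219 turnz -0.1
```

View pics/w21.png

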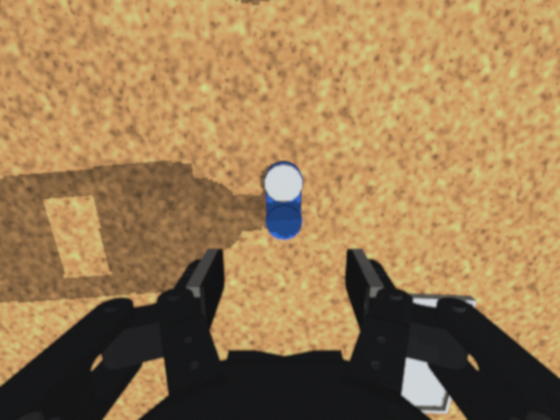

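send_rows(commands=[[[0.0009, -0.0014, 0.02, 0, 0, -0.4, 0.7], [0, 0, 0.035, 0, 0, 0, 0.7], [0, 0, 0.035, 0, 0, 0, 0.7], [0, 0, 0.019, 0, 0, 0, 0.7], [0, 0, 0.008, 0, 0, 0, 0.7], [0, 0, 0, 0, 0, 0, 0.7], [0, 0, 0, 0, 0, 0, 0.7], [0, 0, 0, 0, 0, 0, 0], [0, 0, 0, 0, 0, 0, 0], [0, 0, 0, 0, 0, 0, 0], [0, 0, 0, 0, 0, 0, 0], [0, 0, 0, 0, 0, 0, 0]]])

```text
clock: 17.23
position: [0.4362, -0.0032, 0.0057]
ee_rot: [179.8, -0.0, 85.9]
wrist_force: [-1.7, -0.2, 10.1]
gripper_width: 0.0279
```

Run:
```python
from h import *
wmeas("w22","lenscase_c",.02,.004)
togo(.5536,-.1823,82.6)
```

```text
tcp [ 0.4362 -0.0032  0.0057] rot [ 1.7984e+02 -1.0000e-02  8.5860e+01] clk 17.23 w 0.0279
lenscase_c sc 0.58 c [286.8 262.1] n 7666 z [0.0125 0.0197 0.0208] rect [435.5  -3.2] size [65.1 30. ] ang 85.5 mean [435.7  -0.7] ztop 0.0198
togo tool x,y: -0.1702 0.13 z 0.0057 turnz 3.26
```

View pics/w22.png

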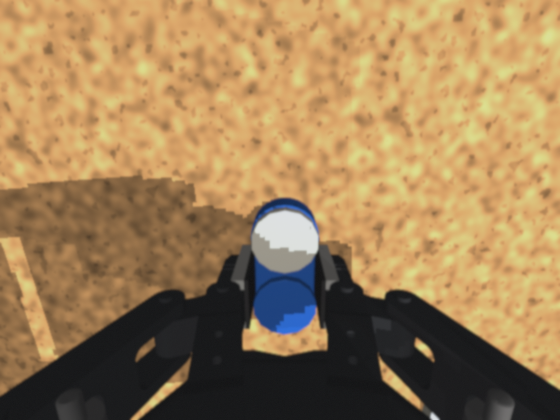

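Gripped and centred. Lift and go to the tray.

send_rows(commands=[[[0, 0, -0.02, 0, 0, 0, 0], [0, 0, -0.04, 0, 0, 0, 0], [0, 0, -0.04, 0, 0, 0, 0], [-0.0284, 0.0217, 0, 0, 0, 0, 0], [-0.0284, 0.0217, 0, 0, 0, 0, 0], [-0.0284, 0.0217, 0, 0, 0, 0, 0], [-0.0284, 0.0217, 0, 0, 0, 0, 0], [-0.0284, 0.0217, 0, 0, 0, 0, 0], [-0.0284, 0.0217, 0, 0, 0, 0, 0], [0, 0, 0, 0, 0, 3.2, 0], [0, 0, 0, 0, 0, 0, 0], [0, 0, 0, 0, 0, 0, 0]]])

```text
clock: 18.33
position: [0.5521, -0.1824, 0.1045]
ee_rot: [-180.0, -0.0, 82.7]
wrist_force: [-0.6, -0.1, -1.4]
gripper_width: 0.0281
```

Run:
```python
from h import *
for i in range(5): read_camera("wrist")
p,d,W,M=wmeas("w23","tray",.003,.01)
s=read_state()
wmeas("w24","lenscase_c",s['position'][2]+.015,.004)
togo(.5536,-.1823,82.6)
```

```text
tcp [ 0.5523 -0.1816  0.1043] rot [-1.7998e+02 -1.0000e-02  8.2770e+01] clk 18.58 w 0.0282
tray sc 0.82 c [290.9 166.9] n 13301 z [0.0018 0.003  0.009 ] rect [ 555.3 -169.7] size [118.3 101.1] ang 82.2 mean [ 557.3 -154.1] ztop 0.0030
tcp [ 0.5526 -0.1818  0.1043] rot [-179.99   -0.     82.74] clk 18.68 w 0.0282
lenscase_c sc 0.77 c [284.7 262.1] n 7643 z [0.1112 0.1182 0.1193] rect [ 551.7 -181.7] size [65.1 30.3] ang 82.2 mean [ 552.2 -179.2] ztop 0.1184
togo tool x,y: -0.0001 0.0009 z 0.1042 turnz 0.12
```

View pics/w24.png

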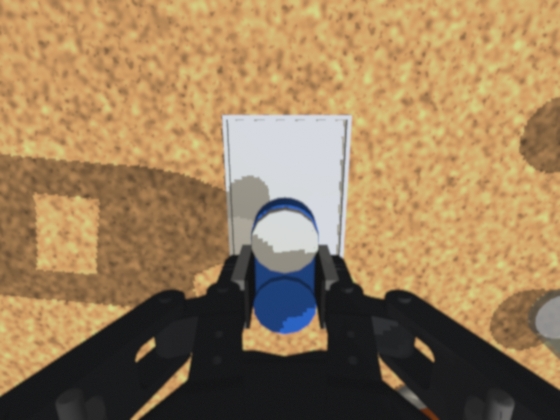

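Run:
```python
from h import *
M=camera_model("wrist"); p,d=read_camera("wrist"); W=world("wrist",d,M)
px=max(regions_of("wrist","tray"),key=lambda r:r["score"])["pixels"]
c=onplane("wrist",[[222.5,115.5],[351.5,115.5]],.009,M); print(c, np.linalg.norm(c[0]-c[1]), np.degrees(np.arctan2(*(c[0]-c[1])[[1,0]])))
pts=W[px&(W[...,2]>.0005)&(W[...,2]<.012)][:,:2]*1000
a=np.radians(82.4)
for a in np.radians([81.8,82.4,83]):
    ly=np.array([np.cos(a),np.sin(a)]); lx=np.array([np.sin(a),-np.cos(a)])
    u=pts@lx; v=pts@ly
    vm=np.percentile(v,99.7)
    far=v>vm-50
    lo,hi=np.percentile(u[far],[.3,99.7])
    cen=lx*(lo+hi)/2+ly*(vm-70); print(np.degrees(a),hi-lo,cen)
im=cv2.resize(p[90:270,200:370,::-1],None,fx=4,fy=3,interpolation=cv2.INTER_NEAREST); cv2.imwrite("pics/crop.png",im[:600])
```

```text
[[ 0.51529199 -0.10615021  0.009     ]
 [ 0.60997363 -0.1182686   0.009     ]] 0.0954540103476046 172.70631637972465
81.8 94.78206138681378 [ 552.60043424 -180.42705353]
82.4 94.68366351425709 [ 553.11899517 -180.49847522]
83.0 94.7671421279133 [ 553.63573898 -180.59034718]
```

View pics/crop.png

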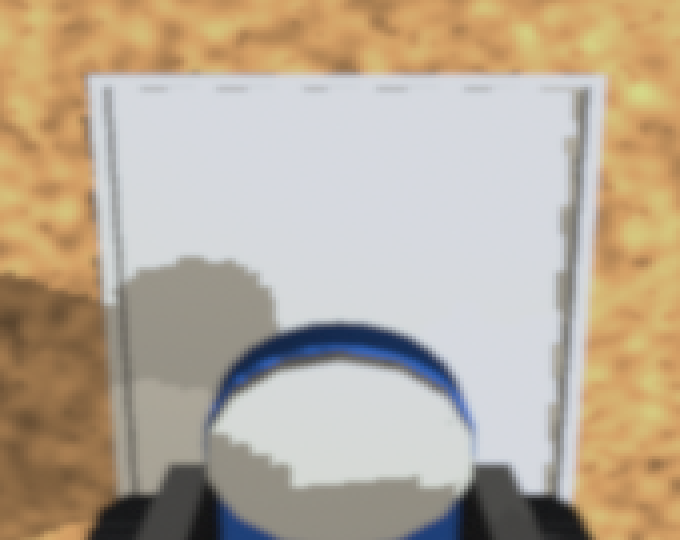

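send_rows(commands=[[[0.0003, 0.0017, 0.03, 0, 0, 0, 0], [0, 0, 0.03, 0, 0, 0, 0], [0, 0, 0.02, 0, 0, 0, 0], [0, 0, 0.01, 0, 0, 0, 0], [0, 0, 0.004, 0, 0, 0, 0], [0, 0, 0, 0, 0, 0, 0], [0, 0, 0, 0, 0, 0, 0], [0, 0, 0, 0, 0, 0, 0]]])

```text
clock: 19.55
position: [0.5553, -0.1827, 0.0111]
ee_rot: [179.9, 0.0, 82.7]
wrist_force: [1.0, 0.4, -0.6]
gripper_width: 0.0281
```

Run:
```python
from h import *
s=read_state(); print(s['wrist_force'])
wmeas("w25","lenscase_c",s['position'][2]+.015,.004)
```

```text
[ 0.97318517  0.36530859 -0.60322682]
tcp [ 0.5553 -0.1827  0.0111] rot [1.799e+02 2.000e-02 8.268e+01] clk 19.55 w 0.0281
lenscase_c sc 0.68 c [284.8 262.5] n 7719 z [0.0171 0.025  0.0261] rect [ 554.6 -182.4] size [64.4 29.9] ang 83.4 mean [ 555.  -180.1] ztop 0.0251
```

send_rows(commands=[[[0.0006, -0.001, 0.0018, 0, 0, 0, 0], [0, 0, 0, 0, 0, 0, 0], [0, 0, 0, 0, 0, 0, 0], [0, 0, 0, 0, 0, 0, 0.5], [0, 0, 0, 0, 0, 0, 0.55], [0, 0, 0, 0, 0, 0, 0.6], [0, 0, 0, 0, 0, 0, 0.6], [0, 0, -0.015, 0, 0, 0, 0.6], [0, 0, -0.04, 0, 0, 0, 0.6], [0, 0, -0.04, 0, 0, 0, 0.6], [0, 0, -0.04, 0, 0, 0, 0.8], [0, 0, -0.01, 0, 0, 0, 1]]])

```text
clock: 20.65
position: [0.5566, -0.1827, 0.1593]
ee_rot: [179.5, 0.1, 82.7]
wrist_force: [1.9, -0.6, -0.6]
gripper_width: 0.0735
```

Run:
```python
from h import *
for i in range(5): read_camera("wrist")
wmeas("w26","lenscase_c",.023,.004)
wmeas("w27","tray",.003,.01)
togo(.5,.372,82.6)
```

```text
tcp [ 0.5525 -0.1813  0.1519] rot [-1.7986e+02 -3.0000e-02  8.2670e+01] clk 20.9 w 0.0856
lenscase_c sc 0.71 c [287.  191.3] n 2133 z [0.0172 0.0226 0.0239] rect [ 553.2 -181.2] size [63.8 29.7] ang 82.9 mean [ 553.2 -180.1] ztop 0.0227
tcp [ 0.5524 -0.1813  0.1514] rot [-1.7981e+02 -4.0000e-02  8.2670e+01] clk 21.0 w 0.0853
tray sc 0.79 c [303.7 186.5] n 12287 z [0.0018 0.003  0.0091] rect [ 553.2 -180.8] size [140.2  96.2] ang 82.7 mean [ 553.9 -176. ] ztop 0.0030
togo tool x,y: 0.5421 -0.1229 z 0.1517 turnz 0.07
```

View pics/w27.png

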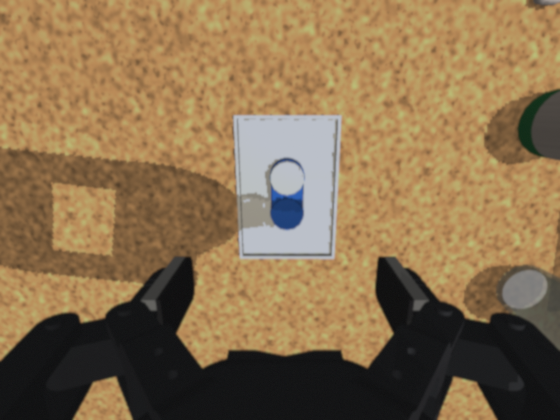

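send_rows(commands=[[[0.0387, -0.0088, 0, 0, 0, 0, 1], [0.0387, -0.0088, 0, 0, 0, 0, 1], [0.0387, -0.0088, 0, 0, 0, 0, 1], [0.0387, -0.0088, 0, 0, 0, 0, 1], [0.0387, -0.0088, 0, 0, 0, 0, 1], [0.0387, -0.0088, 0, 0, 0, 0, 1], [0.0387, -0.0088, 0, 0, 0, 0, 1], [0.0387, -0.0088, 0, 0, 0, 0, 1], [0.0387, -0.0088, 0, 0, 0, 0, 1], [0.0387, -0.0088, 0, 0, 0, 0, 1]]])

```text
clock: 21.93
position: [0.5147, 0.2152, 0.1525]
ee_rot: [-179.9, 0.0, 82.7]
wrist_force: [0.8, -0.6, 0.2]
gripper_width: 0.0857
```

send_rows(commands=[[[0.0387, -0.0088, 0, 0, 0, 0, 1], [0.0387, -0.0088, 0, 0, 0, 0, 1], [0.0387, -0.0088, 0, 0, 0, 0, 1], [0.0387, -0.0088, 0, 0, 0, 0, 1], [0, 0, 0, 0, 0, 0, 1], [0, 0, 0, 0, 0, 0, 1], [0, 0, 0, 0, 0, 0, 1], [0, 0, 0, 0, 0, 0, 1], [0, 0, 0, 0, 0, 0, 1]]])

```text
clock: 22.68
position: [0.5006, 0.3699, 0.153]
ee_rot: [-180.0, 0.0, 82.6]
wrist_force: [-0.5, -0.1, 0.0]
gripper_width: 0.0854
```

Run:
```python
from h import *
for i in range(3): read_camera("wrist")
p,d,W,M=wmeas("w28","dropper_c",.068,.004)
for r in regions_of("wrist","dropper_c")[:1]:
    px=r["pixels"]; 
    for a,b in [(.0,.02),(.02,.044),(.05,.066),(.066,.07)]:
        m=px&(W[...,2]>a)&(W[...,2]<b)
        if m.sum(): q=W[m]*1000; print(a,b,m.sum(),q.min(0).round(1),q.max(0).round(1))
```

```text
tcp [0.5008 0.3704 0.1534] rot [-1.7999e+02  1.0000e-02  8.2590e+01] clk 22.83 w 0.0856
dropper_c sc 0.75 c [285.7 193.1] n 1135 z [0.0007 0.0478 0.0682] rect [500.2 375.5] size [11.6 10.8] ang 82.6 mean [500.3 375.8] ztop 0.0678
0.0 0.02 125 [482.1 346.6   0. ] [514.8 389.5  19.6]
0.02 0.044 187 [486.7 366.1  20.3] [514.1 389.4  44. ]
0.05 0.066 300 [491.3 366.1  50.2] [509.4 384.8  66. ]
0.066 0.07 179 [494.7 369.5  66.1] [505.9 381.2  69.5]
```

View pics/w28.png

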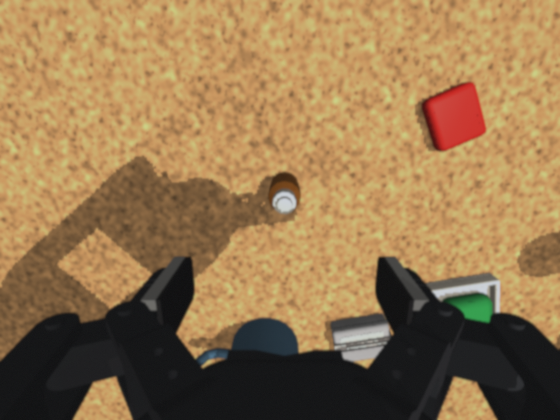

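send_rows(commands=[[[0.0049, -0.0011, 0, 0, 0, 0, 1], [0, 0, 0.03, 0, 0, 0, 1], [0, 0, 0.035, 0, 0, 0, 1], [0, 0, 0.035, 0, 0, 0, 1], [0, 0, 0.03, 0, 0, 0, 1], [0, 0, 0.014, 0, 0, 0, 1], [0, 0, 0, 0, 0, 0, 0.7], [0, 0, 0, 0, 0, 0, 0], [0, 0, 0, 0, 0, 0, 0], [0, 0, 0, 0, 0, 0, 0], [0, 0, 0, 0, 0, 0, 0], [0, 0, 0, 0, 0, 0, 0]]])

```text
clock: 23.98
position: [0.5012, 0.3773, 0.0116]
ee_rot: [179.9, -0.1, 82.7]
wrist_force: [-0.4, -0.6, 5.4]
gripper_width: 0.0265
```

```bash
cat >> h.py <<'E'
def drop(z0,name):
    p,d,W,M=wmeas(name,"dropper_c",z0+.068,.004)
    r=regions_of("wrist","dropper_c")
    if not r: return
    px=r[0]["pixels"]
    for a,b in [(.02,.044),(.05,.066),(.064,.074)]:
        m=px&(W[...,2]>z0+a)&(W[...,2]<z0+b)
        if m.sum(): q=W[m]*1000; print(a,b,m.sum(),q.min(0).round(1),q.max(0).round(1))
E
python3 - <<'E'
from h import *
s=read_state(); print(s['wrist_force'])
drop(0,"w29")
togo(.6445,-.1925)
E
```

```text
[-0.37399374 -0.62628402  5.39542999]
tcp [0.5012 0.3773 0.0116] rot [ 1.7986e+02 -1.4000e-01  8.2670e+01] clk 23.98 w 0.0265
dropper_c sc 0.80 c [281.5 294.3] n 6189 z [0.0097 0.0477 0.0679] rect [500.4 375.8] size [11.  11.8] ang 53.4 mean [500.4 376.9] ztop 0.0676
0.02 0.044 1447 [486.7 369.   20. ] [513.7 389.5  44. ]
0.05 0.066 1848 [491.  368.5  50. ] [509.9 386.   66. ]
0.064 0.074 904 [494.3 370.3  64. ] [506.  381.8  69.2]
togo tool x,y: -0.5469 0.2148 z 0.0116 turnz None
```

View pics/w29.png

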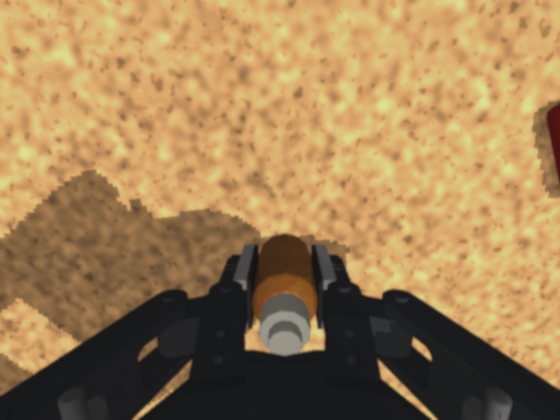

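send_rows(commands=[[[0, 0, -0.015, 0, 0, 0, 0], [0, 0, -0.038, 0, 0, 0, 0], [0, 0, -0.038, 0, 0, 0, 0], [0, 0, -0.033, 0, 0, 0, 0], [-0.0365, 0.0143, 0, 0, 0, 0, 0], [-0.0365, 0.0143, 0, 0, 0, 0, 0], [-0.0365, 0.0143, 0, 0, 0, 0, 0], [-0.0365, 0.0143, 0, 0, 0, 0, 0], [-0.0365, 0.0143, 0, 0, 0, 0, 0], [-0.0365, 0.0143, 0, 0, 0, 0, 0], [-0.0365, 0.0143, 0, 0, 0, 0, 0]]])

```text
clock: 25.05
position: [0.5672, 0.1085, 0.1353]
ee_rot: [179.9, -0.0, 82.7]
wrist_force: [0.7, -0.4, -0.4]
gripper_width: 0.0266
```

send_rows(commands=[[[-0.0365, 0.0143, 0, 0, 0, 0, 0], [-0.0365, 0.0143, 0, 0, 0, 0, 0], [-0.0365, 0.0143, 0, 0, 0, 0, 0], [-0.0365, 0.0143, 0, 0, 0, 0, 0], [-0.0365, 0.0143, 0, 0, 0, 0, 0], [-0.0365, 0.0143, 0, 0, 0, 0, 0], [-0.0365, 0.0143, 0, 0, 0, 0, 0], [-0.0365, 0.0143, 0, 0, 0, 0, 0], [0, 0, 0, 0, 0, 0, 0], [0, 0, 0, 0, 0, 0, 0], [0, 0, 0, 0, 0, 0, 0], [0, 0, 0, 0, 0, 0, 0]]])

```text
clock: 26.05
position: [0.6426, -0.1928, 0.134]
ee_rot: [-180.0, -0.0, 82.7]
wrist_force: [0.6, 0.1, -0.6]
gripper_width: 0.0262
```

Run:
```python
from h import *
for i in range(3): read_camera("wrist")
s=read_state()
drop(s['position'][2]-.0116,"w30")
wmeas("w31","tray",.003,.01)
togo(.6445,-.1925)
p,d=read_camera("top"); cv2.imwrite("pics/t31.png",p[:,:,::-1]); W=world("top",d)
m=(W[...,2]>.03)&(W[...,2]<.25)&(W[...,0]>.66)&(W[...,0]<.83)&(abs(W[...,1]+.19)<.15)
print(np.unique((W[m][:,:2]*40).round()/40,axis=0).tolist()[:60])
```

```text
tcp [ 0.6428 -0.1926  0.1337] rot [-179.99   -0.     82.77] clk 26.2 w 0.0259
dropper_c sc 0.68 c [282.7 294.7] n 6213 z [0.1317 0.1696 0.1901] rect [ 642.  -193.5] size [10.8 11.5] ang 87.8 mean [ 642.2 -192.8] ztop 0.1897
0.02 0.044 1460 [ 629.2 -200.   142.1] [ 655.5 -180.3  166. ]
0.05 0.066 1849 [ 632.5 -201.5  172.1] [ 651.3 -184.6  188.1]
0.064 0.074 904 [ 636.2 -198.9  186.1] [ 647.7 -188.1  191.6]
tcp [ 0.6429 -0.1931  0.1335] rot [-180.     -0.     82.74] clk 26.35 w 0.0266
tray sc 0.81 c [203.  182.9] n 13541 z [0.0019 0.0032 0.0093] rect [ 550.9 -180.2] size [140.9 101.4] ang 82.6 mean [ 552.9 -174.4] ztop 0.0032
togo tool x,y: 0.0012 0.0014 z 0.1334 turnz None
[[0.775, -0.175], [0.775, -0.15], [0.775, -0.125], [0.8, -0.175], [0.8, -0.15], [0.8, -0.125], [0.825, -0.15], [0.825, -0.125]]
```

View pics/w31.png

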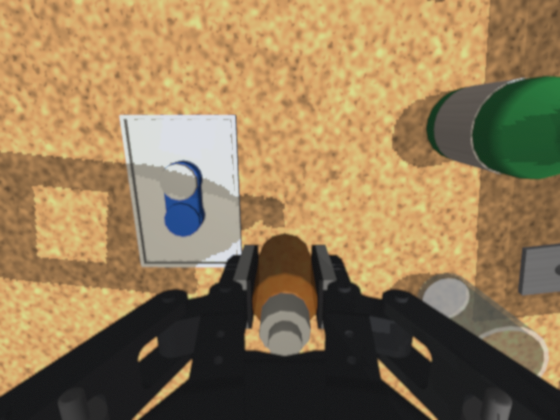

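View pics/t31.png

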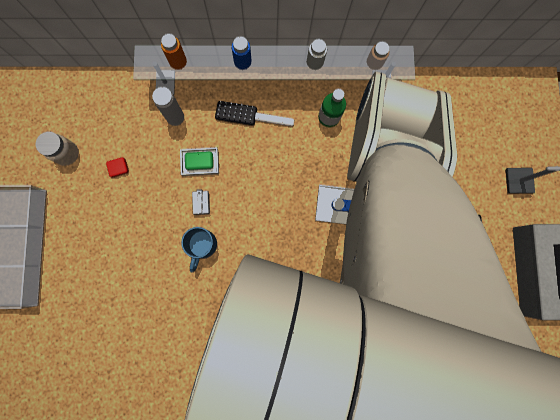

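Run:
```python
from h import *
p,d=read_camera("top"); W=world("top",d)
g=W[85:128,318:348].reshape(-1,3); g=g[(g[:,2]>.03)]
print("green", g.min(0),g.max(0))
for a,b in [(.15,.2),(.2,.25),(.25,.3),(.3,.4),(.4,.5)]:
    m=(W[...,2]>a)&(W[...,2]<b)&(np.arange(560)[None]>349)&(np.arange(560)[None]<470)&(np.arange(420)[:,None]<220)&(np.arange(420)[:,None]>72)
    if m.sum(): q=W[m]; print(a,b,m.sum(),q.min(0).round(3),q.max(0).round(3))
p,d=read_camera("side"); cv2.imwrite("pics/s32.png",p[:,:,::-1])
```

```text
green [ 0.40269227 -0.17808899  0.03003879] [0.82463676 0.02090106 1.03040832]
0.4 0.5 3962 [ 0.532 -0.26   0.403] [ 0.7   -0.096  0.5  ]
```

View pics/s32.png

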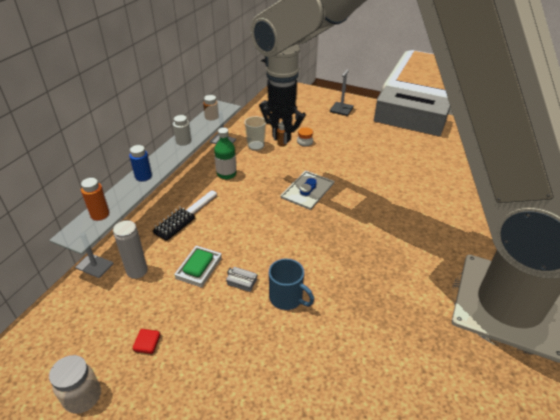

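send_rows(commands=[[[0.0008, 0.0022, 0.02, 0, 0, 0, 0], [0, 0, 0.03, 0, 0, 0, 0], [0, 0, 0.03, 0, 0, 0, 0], [0, 0, 0.02, 0, 0, 0, 0], [0, 0, 0.012, 0, 0, 0, 0], [0, 0, 0.006, 0, 0, 0, 0], [0, 0, 0.001, 0, 0, 0, 0], [0, 0, 0, 0, 0, 0, 0], [0, 0, 0, 0, 0, 0, 0], [0, 0, 0, 0, 0, 0, 0]]])

```text
clock: 27.43
position: [0.6463, -0.1938, 0.0159]
ee_rot: [179.9, 0.0, 82.7]
wrist_force: [1.4, 0.1, -1.0]
gripper_width: 0.0266
```

Run:
```python
from h import *
s=read_state(); print(s['wrist_force'])
drop(s['position'][2]-.0116,"w33")
```

```text
[ 1.37072595  0.14404835 -1.01276928]
tcp [ 0.6463 -0.1938  0.0159] rot [1.7986e+02 3.0000e-02 8.2670e+01] clk 27.43 w 0.0266
dropper_c sc 0.93 c [283.5 292.4] n 6286 z [0.0132 0.0518 0.0722] rect [ 645.4 -194.4] size [11.6 11.4] ang 80.6 mean [ 645.4 -194.1] ztop 0.0719
0.02 0.044 1480 [ 631.3 -202.7   24.3] [ 658.8 -181.6   48.3]
0.05 0.066 1849 [ 636.  -203.    54.3] [ 654.6 -185.5   70.3]
0.064 0.074 911 [ 639.5 -200.1   68.3] [ 651.1 -188.6   73.4]
```

View pics/w33.png

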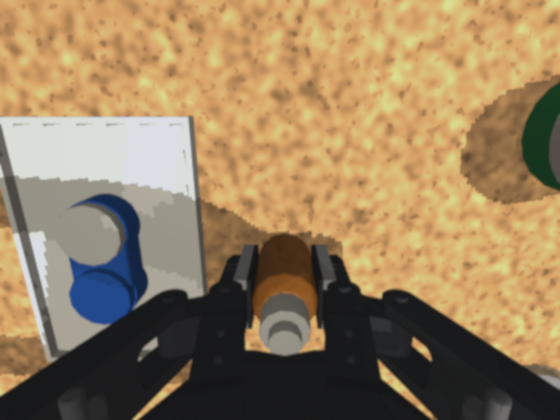

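send_rows(commands=[[[0.0016, -0.001, 0.0025, 0, 0, 0, 0], [0, 0, 0, 0, 0, 0, 0], [0, 0, 0, 0, 0, 0, 0], [0, 0, 0, 0, 0, 0, 0]]])

```text
clock: 27.92
position: [0.6443, -0.1917, 0.0117]
ee_rot: [-180.0, -0.0, 82.7]
wrist_force: [0.4, 0.1, -0.7]
gripper_width: 0.0262
```

Run:
```python
from h import *
s=read_state(); print(s['wrist_force'])
drop(s['position'][2]-.0116,"w34")
```

```text
[ 0.40626454  0.1323014  -0.72139137]
tcp [ 0.6443 -0.1917  0.0117] rot [-179.99   -0.     82.68] clk 27.92 w 0.0262
dropper_c sc 0.97 c [282.5 293.5] n 6153 z [0.0101 0.0478 0.0681] rect [ 643.6 -192.8] size [11.  11.5] ang 85.2 mean [ 643.7 -191.9] ztop 0.0678
0.02 0.044 1469 [ 630.  -195.3   20.1] [ 656.9 -179.3   44.1]
0.05 0.066 1819 [ 634.1 -201.3   50.1] [ 653.2 -183.4   66.1]
0.064 0.074 897 [ 637.7 -198.3   64.2] [ 649.3 -187.2   69.5]
```

send_rows(commands=[[[0, 0, 0, 0, 0, 0, 0], [0, 0, 0, 0, 0, 0, 0.35], [0, 0, 0, 0, 0, 0, 0.4], [0, 0, 0, 0, 0, 0, 0.5], [0, 0, 0, 0, 0, 0, 0.55], [0, 0, 0, 0, 0, 0, 0.55], [0, 0, -0.01, 0, 0, 0, 0.55], [0, 0, -0.03, 0, 0, 0, 0.55], [0, 0, -0.04, 0, 0, 0, 0.55], [0, 0, -0.04, 0, 0, 0, 0.55], [0, 0, -0.03, 0, 0, 0, 0.55], [0, 0, 0, 0, 0, 0, 0.55]]])

```text
clock: 29.07
position: [0.6486, -0.1931, 0.1704]
ee_rot: [179.3, 0.1, 82.7]
wrist_force: [1.3, -0.8, 1.0]
gripper_width: 0.0467
```

Run:
```python
from h import *
for i in range(4): read_camera("wrist")
drop(0,"w35")
togo(.42,-.19)
```

```text
tcp [ 0.6436 -0.1915  0.1611] rot [-1.7991e+02 -2.0000e-02  8.2670e+01] clk 29.27 w 0.0472
dropper_c sc 0.67 c [283.  196.7] n 978 z [0.0117 0.048  0.0682] rect [ 643.4 -193.5] size [11.3 11.4] ang 78.8 mean [ 643.2 -193.2] ztop 0.0679
0.02 0.044 173 [ 630.  -200.    20.3] [ 656.3 -179.7   44. ]
0.05 0.066 270 [ 634.3 -202.1   50. ] [ 652.6 -184.3   66. ]
0.064 0.074 170 [ 637.8 -199.4   64.1] [ 649.2 -187.8   69.9]
togo tool x,y: -0.027 -0.2218 z 0.1601 turnz None
```

View pics/w35.png

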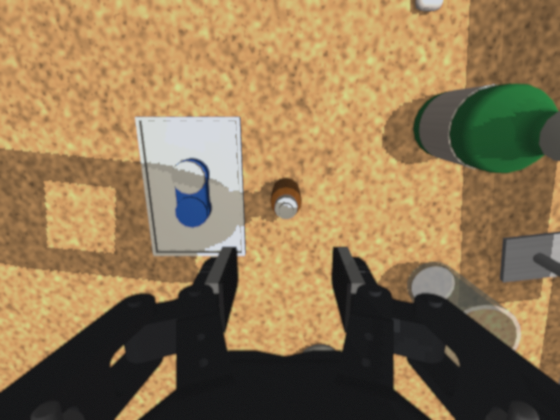

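send_rows(commands=[[[0, 0, -0.03, 0, 0, 0, 0.55], [-0.025, -0.03, -0.01, 0, 0, 0, 0.55], [-0.025, -0.03, 0, 0, 0, 0, 0.55], [-0.025, -0.03, 0, 0, 0, 0, 0.55], [-0.025, -0.03, 0, 0, 0, 0, 0.55], [-0.025, -0.03, 0, 0, 0, 0, 0.55], [-0.025, -0.03, 0, 0, 0, 0, 0.55], [-0.025, -0.03, 0, 0, 0, 0, 0.55], [-0.025, -0.03, 0, 0, 0, 0, 0.55], [-0.025, -0.03, 0, 0, 0, 0, 0.55], [0, 0, 0, 0, 0, 0, 0.55], [0, 0, 0, 0, 0, 0, 0.55]]])

```text
clock: 30.42
position: [0.346, -0.3812, 0.201]
ee_rot: [-179.9, -0.1, 82.4]
wrist_force: [0.3, 0.1, -0.2]
gripper_width: 0.0471
```

Run:
```python
from h import *
for i in range(3): read_camera("wrist")
Z={'pillbox_c':.022,'clipper_c':.033,'lenscase_c':.023,'dropper_c':.068,'tray':.003,'mug':.085,'creamjar':.042,'flossbox':.018}
p,d=read_camera("top"); W=world("top",d); cv2.imwrite("pics/t36.png",p[:,:,::-1])
for k,z in Z.items(): measure("top",k,z,W,n=1)
s=read_state(); print(s['clock'],s['position'],s['joint_vel'].round(2))
p,d=read_camera("side"); cv2.imwrite("pics/s36.png",p[:,:,::-1])
```

```text
pillbox_c sc 0.82 c [203.6 202.3] n 262 z5-95 [0.0059 0.02   0.0233] rect c [560.8 193.3] size [58.3 42.3] ang 4.1 med [559.8 192.3]
clipper_c sc 0.65 c [198.2 199. ] n 129 z5-95 [0.0223 0.0306 0.0337] rect c [562.8 192.8] size [57.4 12.8] ang 1.0 med [563.5 193.8]
lenscase_c sc 0.53 c [343.8 202.7] n 304 z5-95 [0.0039 0.0207 0.0248] rect c [ 551.9 -183.3] size [63.3 29.9] ang 84.4 med [ 552.4 -182.5]
tray sc 0.69 c [342.8 210.5] n 1561 z5-95 [-0.0011  0.0022  0.0083] rect c [ 554.  -182.3] size [142.   98.2] ang 83.4 med [ 552.4 -181.8]
mug sc 0.71 c [197.6 245.1] n 948 z5-95 [0.0015 0.0206 0.0843] rect c [454.  187.6] size [73.5 72.1] ang 26.6 med [455.  186.7]
creamjar sc 0.81 c [428.4 163.3] n 403 z5-95 [0.0069 0.0394 0.0431] rect c [ 656.1 -408.1] size [43.6 48.2] ang 43.5 med [ 655.9 -408.3]
flossbox sc 0.75 c [113.6 169.6] n 334 z5-95 [0.0072 0.0157 0.0191] rect c [657.8 414.7] size [43.3 49.4] ang 17.1 med [657.2 415.6]
31.0167 [ 0.34821562 -0.38026254  0.2018113 ] [-0.18 -0.1   0.05 -0.01  0.04  0.01]
```

View pics/t36.png

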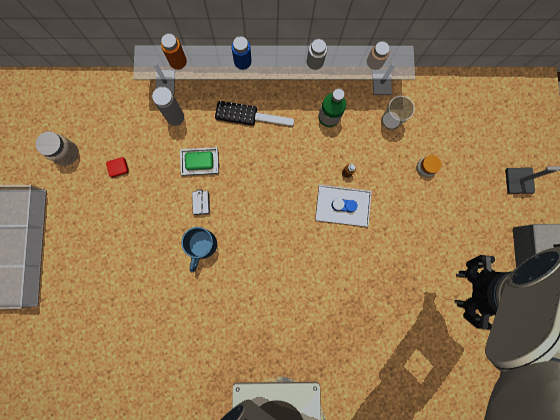

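View pics/s36.png

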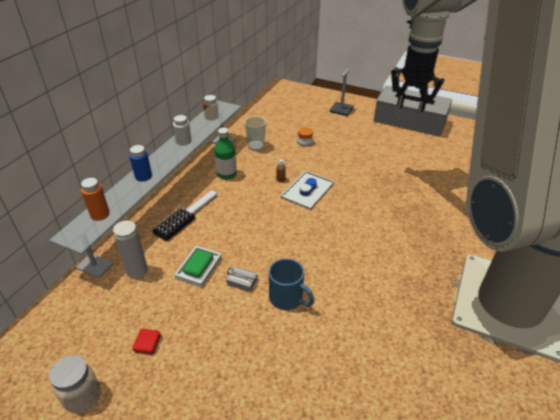

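```bash
python3 -c "
from cell import *
print(close_job())"
```

```text
the job is handed in; nothing more can be done
None
```

The morning set is laid out as asked and the job is handed in at about 31 s. The arm was clear of everything at the end. Positions are in mm, from the wrist camera unless I say otherwise.

| Item | Placed at | Wanted at |
|---|---|---|
| Pill box centre | (563, 195.5) | (563.5, 195), midway between mug and soap dish |
| Clipper on the lid | within about 1 of the box centre, within about 1–2° of its length | box centre, along the box |
| Lens case | within about 1 of the tray centre, same direction as the tray | tray centre, along the tray |
| Dropper bottle | upright at (643.4, -193), about 29 mm gap | (644.5, -192.5), 30 mm gap |

- **Things to leave alone:** the final top picture puts the mug and floss box within about 2 mm of where they started, which is inside the measurement noise. The network found no cream jar at the start, only wrong matches, so I have no starting measurement for it. It looks to be in the same place in the first and last pictures.
- **Disagreement:** the final top-camera fit put the pill box at (560.8, 193.3), about 3 mm off the wrist reading. That is near its calibration error, and I trusted the closer wrist view.
- **Missed check:** the network did not find the dropper in the last top picture. Its place comes from the wrist view after release, and it shows upright behind the tray in both final pictures.

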